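Release the blender battery from its charging cradle and stop it

TASK

Press the release key at the back of the charging cradle with one finger, so that the spring pops the hand blender's battery pack out, and have the other finger waiting in front of the pack to trap it: it must come out by at least half its length, but its front must not run past the front end of the cradle. Then ease off the key until it has sprung back up, and finish while the finger still holds the pack trapped against the spring, on its rails and at rest. Do not grip or lift the pack, and leave the other loose things on the worktop where they are.

Things in the scene. Friction and masses are not known exactly. Their poses are not given: they have to be found in the camera images.
- cradle: White charging cradle, fixed, 98 (x) x 62 (y) x 46 mm high. Origin: centre of its underside, on the worktop. +x points to its back (housing 18 mm high with the key above it), -x to its open front end at x = -49 mm. The pack slides out towards -x between side rails 18 mm high, open above. Cheeks 46 mm high at y = +-25 to +-31, x = 0 to +22 mm carry the key's pin.
- key_pad (a point): Middle of the key's thumb pad, on its top: 28 mm wide (y), from x = +22 to +46 mm in the cradle's frame, sloping 0.3 rad, higher at the back, 30 mm above the worktop in the middle, 34 at the back edge. In front of the pad the key steps up to 46 mm high (x = +22 mm at the step's foot, +17 at its top): press clear behind the step. Fully pressed, the pad is about level, 24 mm above the worktop.
- release_key (a joint): Rocker latch of the cradle, rad: 0 at rest, 0.35 fully pressed (hard stop). Its tooth lets the pack go at about 0.25. It springs back when let go; pressing it takes about 3 to 8 N. It counts as sprung back below 0.12.
- pack_center (a point): Centre of the black battery pack, about 0.14 kg, 26 (x) x 40 (y) x 34 mm high; axes as the cradle's. Home: x = 0 in the cradle's frame, top 42 mm above the worktop. Flanges under the rails' lips let it only slide. Let go, a spring (3.5 N at home, 1.5 N after 25 mm, still pushing to 32 mm) shoots it out in under 0.1 s; if nothing stands in its way it flies off the cradle.
- pack_front (a point): Middle of the pack's front face (the face that meets the trapping finger), 13 mm from its centre towards the cradle's front end, 25 mm above the worktop. At home it is 36 mm behind the front end; the rails beside it and ahead of it are 18 mm high.
- mug_a: White mug, 98 x 128 x 90 mm, bystander. Origin under its centre.
- mug_b: White mug, 98 x 128 x 88 mm, bystander. Origin under its centre.
- lemon: Lemon, 72 x 57 x 58 mm, bystander.
- spice_pepper: Small glass spice jar with a cap, 41 x 41 x 97 mm, bystander. Origin under its centre.
- milk_jug: Steel milk jug, 77 x 112 x 84 mm, bystander. Origin under its centre.
- teaspoon: Steel teaspoon, 132 mm long, bystander. Origin under its middle.
- stick_blender: Cordless hand blender lying on the worktop, fixed, 288 mm long, 65 mm thick, handle end to the robot; bystander. Origin under it, 160 mm from its handle end.

How it is judged (in metres and radians):
On the way, in this order (a step that is already met when the one before it is completed fails the run):
1. a finger presses the release key down until its tooth lets go (value of joint release_key above 0.2 rad and contact force between the fingers and release_key above 0.3 N).
2. the pack has popped out by half its length or more and a finger bears against it (x of pack_center in the frame of cradle below -0.013 m and contact force between the fingers and battery_pack above 0.3 N), for 0.2 s.
At the end, for the whole second after the job is handed in: The pack stands upright in the rails of the cradle, 13 to 38 mm out from its home place, at rest (under 20 mm/s), a finger bears on it with more than 0.3 N, and the release key has sprung back up (below 0.12 rad) (all of step 2 and x of pack_center in the frame of cradle above -0.038 m and z of pack_center in the frame of cradle between 0.02 and 0.03 m and angle between pack_center's own z axis and vertical below 0.12 rad and linear speed of battery_pack below 0.02 m/s and value of joint release_key below 0.12 rad); the arm keeps its last pose, push and grip.
It fails at once if the pack runs past the front end of the cradle (x of pack_center in the frame of cradle below -0.04 m).
It fails at once if the pack is lifted (height (world z) of pack_center above 0.036 m).
It fails at once if another loose thing on the worktop is pushed away or lifted (2 cm) (distance of any of mug_a, mug_b, lemon, spice_pepper, milk_jug, teaspoon from where it was at the start of the episode above 0.02 m).
It also fails if it takes over 32 s, if anything falls off the work surface, if the arm or the gripper's body presses on something with over 40 N, if the wrist force passes 120 N, or if a joint passes its speed limit or range.

ROBOT

A 6-joint arm with a two-finger parallel gripper is mounted at the origin on a cart in front of the work surface, level with it; the furniture and walls round the work are solid. World frame = base frame: x ahead of the robot, y to its left, z up, the work surface at z = 0. Lengths are in mm, angles in degrees, forces in N, time in s.
With the tool pointing down it reaches from about 300 to 850 mm from the base axis. Payload 4.2 kg.
Tool frame: the origin (TCP) lies at the very end of the fingers, on their centre line; the grasp point (between the pads) lies 19 mm behind it; x points along the fingers, z is the direction in which the jaws open and shut, and the axes are right-handed (so a half turn about x gives the same grasp; the last joint's range is limited). The gripper opens to 91 mm and grips with 3 to 60 N. Pads are 32 mm wide; open, the fingers measure 118 mm over their backs; the gripper's body (76 mm by 178 mm) begins 60 mm behind the grasp point.
Start: joints at [70.245, 18.312, 89.639, -0, 72.044, -1.146], TCP at [183.496, 544.952, 213.976] pointing down, gripper open.
Joint ranges: [-177.97, 177.97], [-48.28, 115.42], [12.27, 149.76], [-77.06, 257.06], [2.81, 150.46], [-146.56, 146.56]. Speed limits (degrees/s): [147.25, 147.25, 180, 180, 180, 180].

INTERFACE

Orientations are given as [roll, pitch, yaw] about the fixed x, y, z axes, in that order (R = Rz(yaw) Ry(pitch) Rx(roll)).
In Python, from workcell import state, grab_frame, camera_info, env, search_frame, place_of gives the robot as it stands.
- The arm moves only by the tool drive_tool, never from a script. Its argument "plan" is a list of rows, each a list of 7 numbers: the turn, a rotation vector about the world's x, y, z in degrees, then the shift along the world's x, y, z in mm, then the finger opening in mm, from 0 to 91.2. In form: [[wx, wy, wz, dx, dy, dz, jaw], ...]. A call has 1 to 10 rows; each row is the pose to reach, as a shift and turn from the pose measured when the call began; what a row does not reach only later rows make up. A row lasts 1/8 s, in which the tool goes at most 62.5 mm and 10.7 degrees, less where a joint would pass 70% of its speed; a pose out of reach is approached as far as the arm can. A call with a gripper value outside its range is refused whole. The fingers move at their own pace and stop on an object; "grip_force" is the grip in N (left out, the last holds). Time passes only in rows, so rows that repeat a pose let the fingers close. It gives the time, the measured TCP pose, the force and the opening at its end, in the units of the state.
- state(): the state, without advancing time (a new reading comes with each control period).
- grab_frame(name): name is "scene" or "top" or "wrist"; returns the picture (420x560x3 uint8, red, green, blue); there is no depth.
- camera_info(name): a dict with "intrinsics" (3x3 intrinsics, pixels), "k1" (the pictures are not rectified: a ray, as slopes to the right and down, at radius r is drawn at 1 + k1 r^2 times it, then the intrinsics apply), "origin" and "orientation" of the camera in the world; the wrist camera has in their place "hand_eye" (4x4, takes a point from camera to tool coordinates, whose origin is the TCP and whose axes are the tool frame's). Camera axes: x right, y down, z forward; pixel columns grow to the right and rows downward; lengths in mm; the calibration is good to about 2 mm. A picture is of the moment at which its call begins: read the wrist's pose just before it. camera_info takes no time and is no camera call.
- env.job_done(): hands the job in, once; it reports no verdict.
Trained networks look in the newest picture that a camera, given by its name, has taken for a name from the list of things; names that differ only in an ending like _2 or _b are one class to them, and where a whole thing is asked for, a point or a joint stands for the part that bears it (a point fixed in the world has none). Each returns a list of dicts, best first, with "p" (0 to 1); they miss things now and then, are a little off and sometimes report something else, mostly with a low value. They report only what shows in the picture. A call takes as long as a camera call.
- search_frame(camera, label): "rect" ([left, top, right, bottom] as shares, 0 to 1, of the picture: columns of its width, rows of its height, round what is visible of it).
- place_of(camera, label): "location" ([column, row] as shares, 0 to 1, of the picture: columns of its width, rows of its height: a listed point, or the origin of a listed thing).
The state is a dict: "time_s": time; "qpos": joint angles; "qvel": joint speeds; "effort": joint torques, N m; "ee_pos": TCP position; "ee_rot": TCP orientation; "force": force on the tool from outside, world axes, zero at the start; "torque": the same for the moment, N m; "gripper_width": finger opening in mm.
Only numpy, scipy, OpenCV 4.12 (cv2) and the standard library are available. Lean on these libraries where they do the work, as an engineer would, in place of code of your own. Each camera call takes 0.05 s, during which the arm holds its last target. There are 200 camera calls.

## Working session

There is one attempt and no reset: what is moved stays moved. The work goes in short steps, Python scripts to look and compute and a tool call to move; the robot and the scene stay as the last step left them, time stands still between calls to the robot, and variables do not carry over. Pictures are saved under pics/ and viewed, about 8 in all and at most 12, crops included, and the job is handed in when it is done.

Besides the shell and the picture viewer there is one more tool, called after "Call:" by a JSON object that holds its "fn" and its "kwargs". drive_tool: Moves the arm, as the interface text tells. Its arguments: {"type":"object","properties":{"plan":{"type":"array"},"grip_force":{"type":"number"}},"required":["plan"]}

```bash
mkdir -p pics; ls
cat > h.py <<'E'
import numpy as np, cv2
from workcell import state, grab_frame, camera_info, env, search_frame, place_of
from scipy.spatial.transform import Rotation as R
def cam(name):
    c=camera_info(name);K=np.array(c["intrinsics"]);
    if name=="wrist":
        s=state();T=np.eye(4);T[:3,:3]=R.from_euler('xyz',s["ee_rot"],degrees=True).as_matrix();T[:3,3]=s["ee_pos"]
        M=T@np.array(c["hand_eye"]);return K,c["k1"],M[:3,3],M[:3,:3]
    o=np.array(c["orientation"]);Rm=o if o.shape==(3,3) else R.from_euler('xyz',o,degrees=True).as_matrix()
    return K,c["k1"],np.array(c["origin"]),Rm
def ray(cm,px):
    K,k1,o,Rm=cm
    p=cv2.undistortPoints(np.array([[px]],float),K,np.array([k1,0,0,0,0.]))[0,0]
    return Rm@np.array([p[0],p[1],1])
def onz(cm,px,z):
    d=ray(cm,px);return cm[2]+d*(z-cm[2][2])/d[2]
def proj(cm,P):
    K,k1,o,Rm=cm
    q=(np.array(P,float)-o)@Rm
    return cv2.projectPoints(q.reshape(-1,1,3),np.zeros(3),np.zeros(3),K,np.array([k1,0,0,0,0.]))[0][:,0]
E
python3 - <<'E'
from h import *
print(state());print(camera_info("top"));print(camera_info("wrist"))
for n in["scene","top","wrist"]:
    im=grab_frame(n);cv2.imwrite(f"pics/{n}0.png",im[:,:,::-1])
    cm=cam(n)
    for l,z in[("cradle",0),("key_pad",30),("pack_center",25),("pack_front",25)]:
        r=place_of(n,l)
        for d in r[:2]:
            px=np.array(d["location"])*[560,420];print(n,l,round(d["p"],2),px.round(),onz(cm,px,z).round(1))
E
cd pics; python3 -c "
import cv2,numpy as np
a=[cv2.imread(f'{n}0.png') for n in ['scene','top','wrist']]
cv2.imwrite('m.png',cv2.resize(np.vstack([np.hstack(a[:2]),np.hstack([a[2],a[2]*0])]),(800,600)))"
```

```text
pics
{'time_s': 0.0, 'qpos': array([ 7.02449802e+01,  1.83502384e+01,  8.97070298e+01, -1.00369194e-03,
        7.20437618e+01, -1.14634740e+00]), 'qvel': array([-0.0615182 , -0.00638483, -0.00707312, -0.0212968 , -0.02272611,
       -0.06409001]), 'effort': array([-6.34901662e-04, -4.12461913e+01, -2.31970274e+01,  7.25970813e-02,
        4.58347437e-02, -1.82303966e-04]), 'ee_pos': array([183.31928946, 544.45309584, 213.13012087]), 'ee_rot': array([ 179.39481186,   89.8989655 , -109.21355023]), 'force': array([0.09252058, 0.07126649, 0.63926115]), 'torque': array([-0.02375992,  0.00964572,  0.00770318]), 'gripper_width': 91.10158657672977}
{'intrinsics': array([[436.89238985,   0.        , 281.09970248],
       [  0.        , 436.89238985, 208.98956093],
       [  0.        ,   0.        ,   1.        ]]), 'k1': -0.08281451964360437, 'origin': array([476.27575266,   4.83863935, 941.2137685 ]), 'orientation': array([-172.98003169,   -0.4572017 ,  -91.34019068])}
{'intrinsics': array([[377.4050222 ,   0.        , 276.05428613],
       [  0.        , 377.4050222 , 208.86773361],
     
[... 241 characters left out ...]
.82884631e+01],
       [ 9.99999475e-01, -3.60128942e-04, -9.58997789e-04,
        -3.85616385e-02],
       [ 0.00000000e+00,  0.00000000e+00,  0.00000000e+00,
         1.00000000e+00]])}
scene cradle 0.58 [301. 255.] [591.8 -42.7   0. ]
scene key_pad 0.52 [314. 241.] [621.6 -58.6  30. ]
scene pack_center 0.77 [301. 247.] [588.3 -44.1  25. ]
scene pack_front 0.73 [298. 246.] [586.2 -38.9  25. ]
top cradle 0.67 [300. 212.] [584.4 -46.    0. ]
top cradle 0.34 [307. 196.] [619.8 -63.4   0. ]
top key_pad 0.51 [306. 192.] [622.6 -59.5  30. ]
top pack_center 0.72 [301. 207.] [591.2 -46.4  25. ]
top pack_center 0.33 [302. 209.] [587.6 -49.3  25. ]
top pack_front 0.52 [303. 213.] [578.9 -51.8  25. ]
```

View pics/m.png

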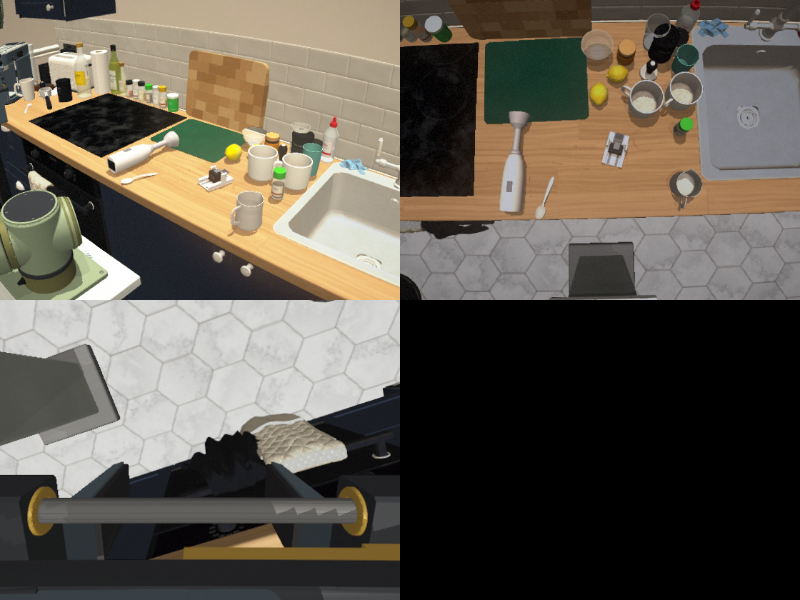

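The cradle shows at about (615,150) in the top quarter of the mosaic. The networks agree on it: origin near (589,-46), with its +x axis at a yaw of about -23°. The mugs, lemon and jar lie well behind it.

Run:
```python
from h import *
s=state();Rm=R.from_euler('xyz',s["ee_rot"],degrees=True);print(Rm.as_matrix().round(3))
for sg in(1,-1):
    a=np.radians(-23);z=sg*np.array([np.cos(a),np.sin(a),0]);x=np.array([0,0,-1.]);y=np.cross(z,x)
    T=R.from_matrix(np.stack([x,y,z],1))
    print(sg,(T*Rm.inv()).as_rotvec(degrees=True).round(1),'tool y',y.round(2))
for l in["mug_a","spice_pepper","lemon","milk_jug","teaspoon","stick_blender"]:
    grab_frame("top") if l=="mug_a" else 0
    print(l,[(onz(cam("top"),np.array(d["location"])*[560,420],0).round(),round(d["p"],2)) for d in place_of("top",l)[:3]])
```

```text
[[ 0.    -0.948  0.319]
 [ 0.     0.319  0.948]
 [-1.     0.     0.   ]]
1 [ -0.    0.  -94.4] tool y [0.39 0.92 0.  ]
-1 [-0.  -0.  85.6] tool y [-0.39 -0.92 -0.  ]
mug_a [(array([ 736., -129.,    0.]), 0.92), (array([ 742., -246.,    0.]), 0.58)]
spice_pepper []
lemon [(array([758.,   7.,   0.]), 0.93)]
milk_jug [(array([ 468., -245.,    0.]), 0.86)]
teaspoon [(array([454., 171.,   0.]), 0.59)]
stick_blender [(array([577., 248.,   0.]), 0.64), (array([ 643., -244.,    0.]), 0.49)]
```

Call:
{"fn": "drive_tool", "kwargs": {"plan": [[0,0,-9,38,-56,20,91],[0,0,-18,76,-112,40,91],[0,0,-27,114,-168,60,91],[0,0,-36,152,-224,60,91],[0,0,-45,190,-280,60,91],[0,0,-54,228,-336,60,91],[0,0,-63,266,-392,50,91],[0,0,-73,304,-445,40,91],[0,0,-83,352,-500,30,91],[0,0,-93,390,-550,20,91]], "grip_force": 20}}

```text
time_s: 2.35
ee_pos: [538.1, 40.0, 242.8]
ee_rot: [41.4, 89.9, 19.4]
force: [0.6, 0.3, -0.1]
gripper_width: 90.8
```

Call:
{"fn": "drive_tool", "kwargs": {"plan": [[0,0,-1,24,-42,-30,91],[0,0,-1,48,-84,-70,91],[0,0,-1,48,-84,-80,91],[0,0,-1,48,-84,-80,91]]}}

```text
time_s: 2.85
ee_pos: [585.5, -43.6, 162.1]
ee_rot: [156.2, 89.9, 133.2]
force: [0.2, -0.8, -0.3]
gripper_width: 91.1
```

```bash
cat > look.py <<'E'
from h import *
import sys
s=state();print(s["ee_pos"].round(1),s["force"].round(1),s["gripper_width"])
cm=cam("wrist");im=grab_frame("wrist")[:,:,::-1].copy()
for l,z in[("cradle",0),("key_pad",30),("pack_center",25),("pack_front",25)]:
    for d in place_of("wrist",l)[:2]:
        px=np.array(d["location"])*[560,420];print(l,round(d["p"],2),px.round(),onz(cm,px,z).round(1))
        cv2.circle(im,tuple(int(v) for v in px),3,(0,0,255),-1)
cv2.imwrite(sys.argv[1],cv2.resize(im,(800,600)))
E
python3 look.py pics/w1.png
```

```text
[585.5 -43.6 162.1] [ 0.2 -0.8 -0.3] 91.11352394099315
cradle 0.74 [282. 195.] [590.1 -49.1   0. ]
key_pad 0.71 [325. 202.] [622.9 -62.3  30. ]
pack_center 0.66 [282. 200.] [590.7 -47.3  25. ]
pack_front 0.97 [264. 205.] [574.6 -45.9  25. ]
pack_front 0.46 [279. 198.] [588.6 -44.9  25. ]
```

View pics/w1.png

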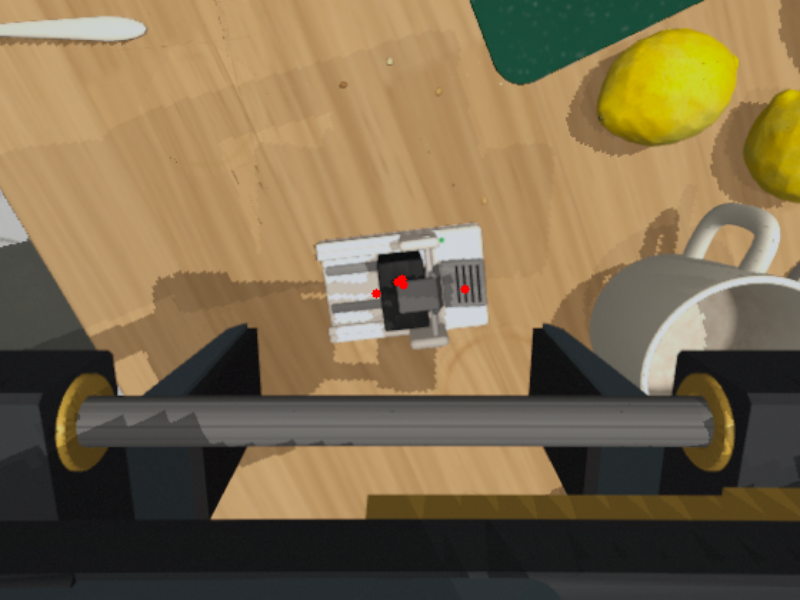

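```bash
cat > fit.py <<'E'
from h import *
cm=cam("wrist")
def fit(P,loc):
    # P: 800x600 pixels, loc: points in cradle frame
    W=[onz(cm,np.array(p)*0.7,l[2])[:2] for p,l in zip(P,loc)];W=np.array(W);L=np.array(loc)[:,:2]
    H=(L-L.mean(0)).T@(W-W.mean(0));a=np.arctan2(H[0,1]-H[1,0],H[0,0]+H[1,1])
    r=np.array([[np.cos(a),-np.sin(a)],[np.sin(a),np.cos(a)]]);o=W.mean(0)-r@L.mean(0)
    print("yaw",np.degrees(a).round(2),"origin",o.round(1),"res",(L@r.T+o-W).round(1).tolist());return a,o,r
E
python3 - <<'E'
from fit import *
a,o,r=fit([(317,242),(479,225),(488,323),(331,341)],[(-49,31,18),(49,31,18),(49,-31,18),(-49,-31,18)])
im=grab_frame("wrist")[:,:,::-1].copy()
def L(pts):
    P=[(*(r@np.array(p[:2])+o),p[2]) for p in pts]
    cv2.polylines(im2,[np.int32((proj(cm,P)-c)*3.6)],True,(0,0,255),1)
c=np.array([185,130]);im2=cv2.resize(im[130:290,185:405],None,fx=3.6,fy=3.6,interpolation=cv2.INTER_CUBIC)
B=lambda x0,x1,y0,y1,z:[(x0,y0,z),(x1,y0,z),(x1,y1,z),(x0,y1,z)]
L(B(-49,49,-31,31,18));L(B(-49,49,-31,31,0));L(B(-13,13,-20,20,42));L([(22,-14,27),(46,-14,34),(46,14,34),(22,14,27)]);L(B(0,22,25,31,46));L(B(0,22,-31,-25,46))
cv2.imwrite("pics/w2.png",im2)
E
```

```text
yaw -16.43 origin [592.3 -48.3] res [[-0.9, 0.2], [1.3, 0.4], [-0.1, -0.6], [-0.4, 0.0]]
```

View pics/w2.png

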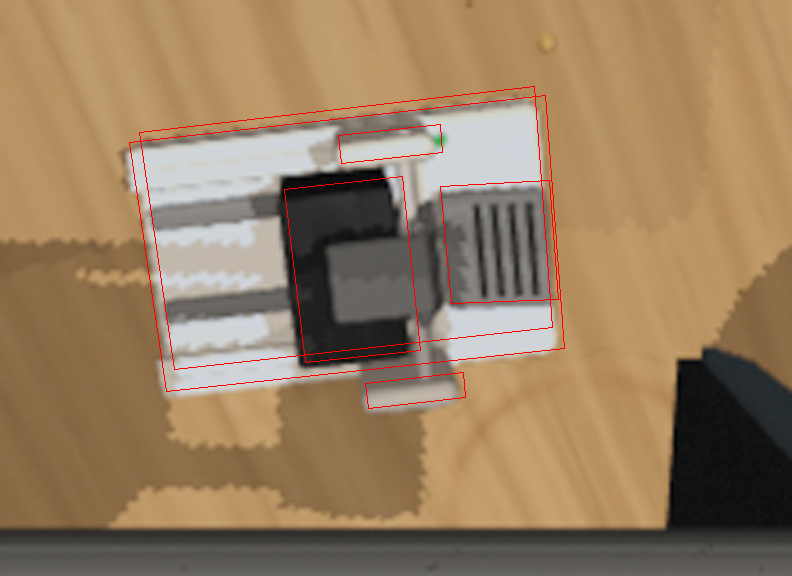

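Small adjustment: yaw is about -17° and the origin about (591,-49). Next I turn, set the opening to 63 mm, go down to about 60 mm and take a close look.

Call:
{"fn": "drive_tool", "kwargs": {"plan": [[0,0,3,3,-5,-30,63],[0,0,6,3,-5,-60,63],[0,0,6,3,-5,-90,63],[0,0,6,3,-5,-102,63],[0,0,6,3,-5,-102,63]]}}

```text
time_s: 3.78
ee_pos: [589.3, -47.8, 62.2]
ee_rot: [29.0, 89.8, 12.1]
force: [-0.3, 0.3, 0.6]
gripper_width: 63.0
```

```bash
python3 look.py pics/w3.png
```

```text
[589.3 -47.8  62.2] [-0.3  0.3  0.6] 62.96889362915509
cradle 0.81 [274. 226.] [588.9 -49.4   0. ]
cradle 0.62 [274. 236.] [587.  -55.8   0. ]
key_pad 0.85 [336. 240.] [623.1 -59.2  30. ]
key_pad 0.59 [275. 227.] [592.  -41.3  30. ]
pack_center 0.6 [275. 236.] [589.9 -48.2  25. ]
pack_front 0.73 [251. 237.] [576.2 -44.9  25. ]
```

View pics/w3.png

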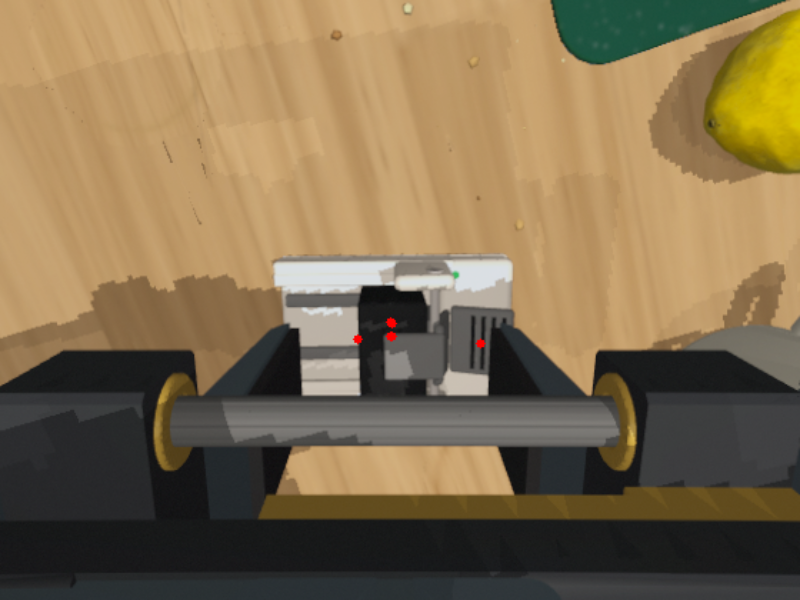

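The fingers are aligned, with the front one at pixel column 300 and the rear one at 487. The TCP is at about cradle x = 0, so I shift -2 mm and go down in stages.

Call:
{"fn": "drive_tool", "kwargs": {"plan": [[0,0,0,-2,0,-12,63],[0,0,0,-2,0,-24,63],[0,0,0,-2,0,-29,63],[0,0,0,-2,0,-29,63],[0,0,0,-2,0,-29,63]]}}

```text
time_s: 4.65
ee_pos: [588.5, -48.2, 34.5]
ee_rot: [20.0, 89.6, 3.1]
force: [0.6, 0.8, 0.2]
gripper_width: 63.0
```

Call:
{"fn": "drive_tool", "kwargs": {"plan": [[0,0,0,0,0,-2,63],[0,0,0,0,0,-4,63],[0,0,0,0,0,-6,63],[0,0,0,0,0,-6,63]]}}

```text
time_s: 5.15
ee_pos: [588.4, -48.1, 28.5]
ee_rot: [20.3, 89.7, 3.4]
force: [-1.0, 0.9, 1.8]
gripper_width: 63.1
```

Call:
{"fn": "drive_tool", "kwargs": {"plan": [[0,0,0,0,0,-1.5,63],[0,0,0,0,0,-3,63],[0,0,0,0,0,-3,63]]}}

```text
time_s: 5.52
ee_pos: [587.6, -48.0, 25.3]
ee_rot: [24.7, 89.7, 7.8]
force: [-3.5, 0.1, 4.3]
gripper_width: 63.2
```

```bash
python3 look.py pics/w4.png
```

```text
[587.6 -48.   25.3] [-3.5  0.1  4.3] 63.194043715446526
key_pad 0.65 [343. 262.] [619.5 -57.   30. ]
pack_center 0.71 [241. 260.] [572.7 -43.4  25. ]
pack_front 0.88 [212. 259.] [559.5 -38.9  25. ]
pack_front 0.4 [276. 245.] [590.8 -41.   25. ]
```

View pics/w4.png

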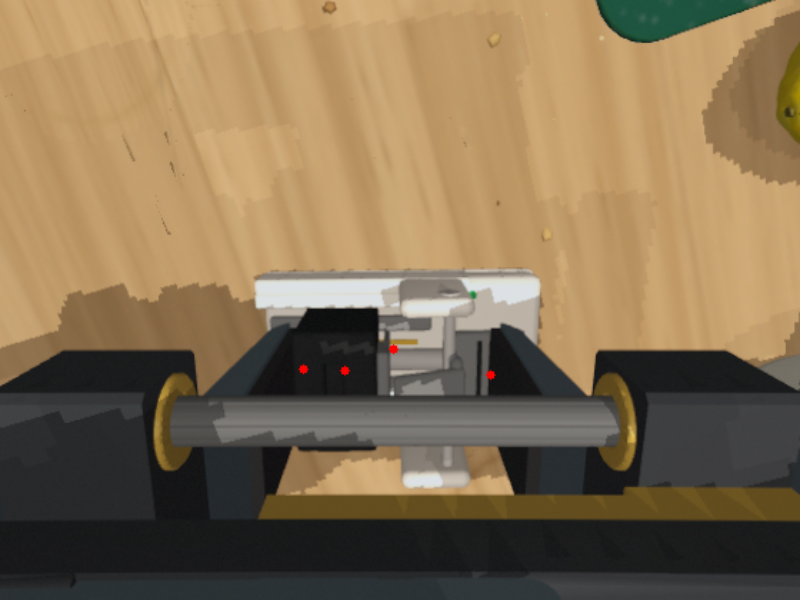

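The pack popped out about 19 mm and rests against the front finger: its front is at pixel column 295, and the rear finger is on the pad. Next I ease up off the key.

Call:
{"fn": "drive_tool", "kwargs": {"plan": [[0,0,0,0,0,0,63],[0,0,0,0,0,0,63],[0,0,0,0,0,2,63],[0,0,0,0,0,4,63],[0,0,0,0,0,6,63],[0,0,0,0,0,8,63],[0,0,0,0,0,10,63],[0,0,0,0,0,10,63],[0,0,0,0,0,10,63]]}}

```text
time_s: 6.9
ee_pos: [588.0, -48.1, 35.5]
ee_rot: [21.8, 89.7, 4.9]
force: [-2.1, 0.7, 0.2]
gripper_width: 63.3
```

```bash
python3 look.py pics/w5.png; python3 -c "
from h import *
im=grab_frame('scene')[:,:,::-1];cv2.imwrite('pics/s5.png',cv2.resize(im[200:300,240:370],None,fx=6,fy=6,interpolation=cv2.INTER_CUBIC))"
```

```text
[588.  -48.1  35.5] [-2.1  0.7  0.2] 63.271733173518754
cradle 0.95 [277. 238.] [589.8 -49.4   0. ]
key_pad 0.75 [348. 257.] [623.6 -59.7  30. ]
pack_center 0.94 [239. 254.] [570.9 -43.9  25. ]
pack_front 0.77 [214. 252.] [558.8 -39.2  25. ]
```

View pics/w5.png

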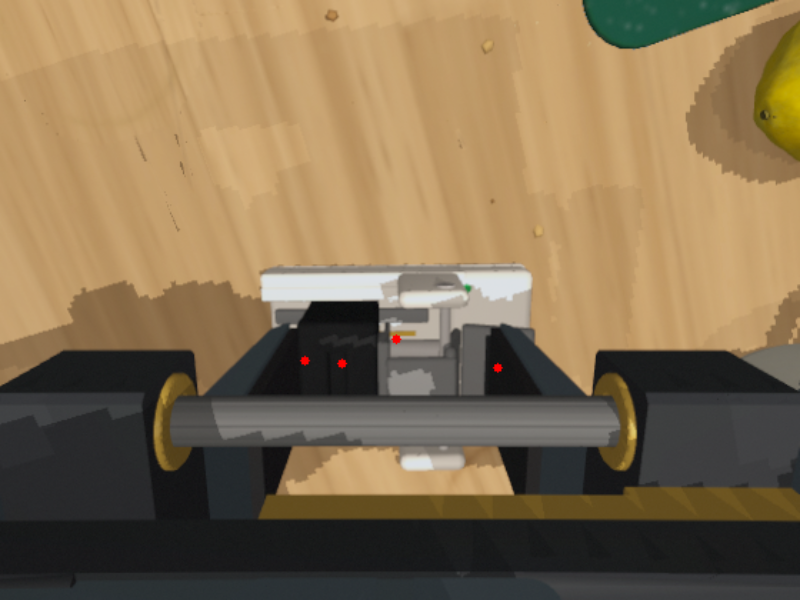

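View pics/s5.png

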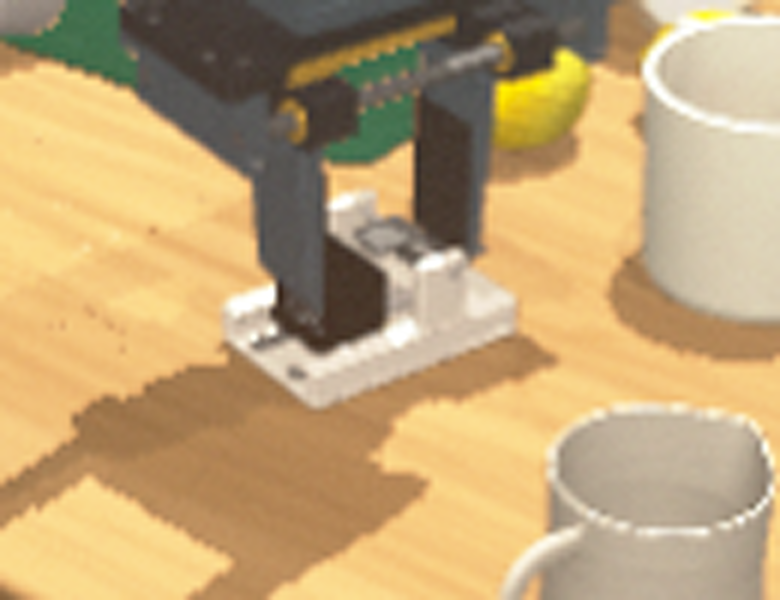

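The pack is about 19–20 mm out and upright against the front finger, with about 2.2 N on it. The rear finger is 35.5 mm up, above the key's rest height, and the vertical force is 0.2 N, so the key is free. I'm handing in now.

```bash
python3 -c "
from h import *
s=state();print(s['time_s'],s['force'].round(1),s['ee_pos'].round(1));print(env.job_done())"
```

```text
7.2 [-2.8 -0.1  0.8] [588.  -48.   35.4]
the job is handed in; nothing more can be done
None
```

I pressed the key with the rear finger while the front finger waited 63 mm ahead of it. The spring popped the pack out against the front finger. I then raised the tool 10 mm off the key and handed the job in at 7.2 s.

Last checks:
- **Pack:** the last pictures show it upright in its rails, about 19–20 mm out (allowed 13 to 38).
- **Trapping finger:** the horizontal force on the tool was about 2–3 N, so it was bearing on the pack.
- **Key:** I could not read the joint itself, but everything I measured says it is back up. The fingertips were at 35.4 mm, above the pad's highest point at rest (34 mm). The vertical force was 0.2 N just after raising and 0.8 N at hand-in.
- **Other things:** the tool went nowhere near them at worktop height. I did not measure their positions again at the end.

No check failed. The early yaw estimate from the far cameras (-23°) disagreed with the close look (about -17°), and I corrected it before pressing.

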